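# Hang the key paddle on the desk caddy, then lift the caddy and hold it level

### The job

Clear the dining table for the papers: take the wooden key paddle out of its slotted stand, hang it by its eye on the peg at the end of the desk caddy and let go of it. Then take the caddy by its carrying bar, lift it level about 10 cm clear of the table, with the paddle still hanging on the peg and the little pin jar still in the tray, and finish holding it there steady and level: do not put it down. Leave the tumbler, the flask and the stapler where they stand.

Things in the scene. Friction and masses are not known exactly. Their poses are not given: they have to be found in the camera images.
- tag: Key paddle: loose upright plywood plate, 60 g, 54 wide (x), 10 thick (y), 135 mm tall (z up), a flat brass key on each face. Origin: centre of its lower edge. Round 30 mm eye through it along y, 68 mm above the lower edge; solid from 83 to 135 mm: pinch it there across its thickness, tips no lower than 93 mm to stay clear of the peg. Front and back alike. Starts upright in the stand's slot.
- tag_eye (a point): Centre of the paddle's round eye (30 mm across, mid-thickness). When the paddle hangs on the peg this point lies about 11 mm below the peg's axis.
- stand: Dark wooden block fixed to the table, 100 (x) by 60 (y) by 40 mm high, origin at the centre of its underside. Slot in its top 58 (x) by 13 mm (y), 28 mm deep, floor 12 mm above the table; the paddle stands in it with its thickness along the stand's y and comes out straight up.
- caddy: Loose desk caddy of pale wood, 0.6 kg: tray 110 (x) by 192 mm (y), walls 42 mm high, origin at the centre of its underside, z up. Uprights at y = -45 and +45 mm (8 thick, 40 wide) carry the bar, top 144 mm high. At +y an end board, 60 wide, 110 mm high, outer face at y = 96 mm; the peg sticks out of it. A pad of paper is fixed on the tray floor (32 mm high).
- caddy_bar (a point): Centre of the caddy's carrying bar, 135 mm above the caddy's underside. The bar is dark wood, runs along the caddy's y, 14 mm thick (x) and 18 mm high, with 82 mm free between the uprights; pinch it across its thickness from above at its middle, the balance point to within about 15 mm.
- caddy_peg (a point): Middle of the axis of the caddy's steel peg, 122 mm from the caddy's centre along its y and 101 mm above its underside. The peg is a round bar 8 mm thick, 55 mm long, that points outward along the caddy's +y and slopes upward by 14.5 degrees, so that the paddle does not slip off.
- caddy_peg_tip (a point): Centre of the peg's rounded outer end, 150 mm from the caddy's centre along its y and 108 mm above its underside; the round end reaches 4 mm further.
- pinjar: Small closed glass jar, 32 mm across, 48 mm high, 50 g, loose, standing in the caddy's tray at its -y end between upright and end wall. Origin at the centre of its underside. It rides along with the caddy.
- tumbler: Bystander: dark steel tumbler, 76 mm across, 140 mm high, upright on the table. Origin at the centre of its underside.
- flask: Bystander: white flask with black cap, 68 mm across, 190 mm high, upright. Origin at the centre of its underside.
- stapler: Bystander: black desk stapler, 140 by 36 mm, 50 mm high. Origin at the centre of its underside.

How it is judged:
On the way:
1. the paddle hangs by its eye on the peg, let go, while the caddy still stands on the table (distance between tag_eye and caddy_peg below 0.025 m and angle between tag's own z axis and vertical below 0.4 rad and contact force between tag and caddy above 0.1 N and contact force between tag and the fingers below 0.1 N and height (world z) of caddy below 0.01 m and angle between caddy's own z axis and vertical below 0.1 rad), for 0.3 s.
At the end, for the whole second after the job is handed in: Caddy held by its bar, underside 70-150 mm above the table, at rest, level to 0.14 rad, touching no table, stand or bystander; paddle hanging on the peg (eye centre within 25 mm of mid-peg, upright to 0.4 rad), not touched by the fingers; pin jar in the tray (distance between tag_eye and caddy_peg below 0.025 m and angle between tag's own z axis and vertical below 0.4 rad and contact force between tag and caddy above 0.1 N and contact force between tag and the fingers below 0.1 N and height (world z) of caddy between 0.07 and 0.15 m and angle between caddy's own z axis and vertical below 0.14 rad and linear speed of caddy below 0.03 m/s and angular speed of caddy below 0.2 rad/s and contact force between caddy and the fingers above 1 N and contact force between caddy and table below 0.1 N and contact force between each of caddy, tag and stand below 0.1 N and contact force between caddy and tumbler below 0.1 N and contact force between caddy and flask below 0.1 N and contact force between caddy and stapler below 0.1 N and distance between pinjar and caddy below 0.1 m and z of pinjar in the frame of caddy between 0 and 0.035 m); the arm keeps its last pose, push and grip.
It fails at once if a bystander (tumbler, flask, stapler) is pushed more than 30 mm from its place or tipped (distance of any of tumbler, flask, stapler from where it was at the start of the episode above 0.03 m or angle between any of tumbler, flask, stapler's own z axis and vertical above 0.4 rad).
It fails at once if the caddy is tipped by more than 0.4 rad (angle between caddy's own z axis and vertical above 0.4 rad).
It also fails if it takes over 61 s, if anything falls off the work surface, if the arm or the gripper's body presses on something with over 40 N, if the wrist force passes 120 N, or if a joint passes its speed limit or range.

### The arm

A 6-joint arm with a two-finger parallel gripper is mounted at the origin on the work surface. World frame = base frame: x ahead of the robot, y to its left, z up, the work surface at z = 0. Lengths are in m, angles in rad, forces in N, time in s.
With the tool pointing down it reaches from about 0.3 to 0.85 m from the base axis. Payload 4.2 kg.
Tool frame: the origin (TCP) lies at the very end of the fingers, on their centre line; the grasp point (between the pads) lies 19 mm behind it; z points along the fingers, x is the direction in which the jaws open and shut, and the axes are right-handed (so a half turn about z gives the same grasp; the last joint's range is limited). The gripper opens to 91 mm and grips with 3 to 60 N. Pads are 32 mm wide; open, the fingers measure 118 mm over their backs; the gripper's body (76 mm by 178 mm) begins 60 mm behind the grasp point.
Start: joints at [-1.243, 0.32, 1.565, -0, 1.257, -0.02], TCP at [0.196, -0.541, 0.185] pointing down, gripper open.
Joint ranges: [-3.11, 3.11], [-0.84, 2.01], [0.21, 2.61], [-1.34, 4.49], [0.05, 2.63], [-2.56, 2.56]. Speed limits (rad/s): [2.57, 2.57, 3.14, 3.14, 3.14, 3.14].

### API

Orientations are given as a rotation vector (axis times angle).
In Python, from bench import manip, eyes, order gives the robot as it stands. The module is installed in compiled form; this text tells all that it offers.
- The arm moves only by the tool jog_arm, never from a script. Its argument "plan" is a list of rows, each an object of numbers: "x", "y", "z": the shift along the tool's x, y, z in mm; "twist": the turn about the tool's z in rad. In form: [{"x": .., "y": .., "z": .., "twist": ..}, ...]. A call has 1 to 20 rows; each row shifts and turns the commanded pose from where the row before left it, along the tool's axes as they then stand; what a row does not reach is not made up. A row lasts 1/12 s, in which the tool goes at most 41.7 mm and 7.16 degrees, less where a joint would pass 70% of its speed; a pose out of reach is approached as far as the arm can. A call is refused whole if a number of a shift passes 41.7 or a number of a turn 0.125, either way. A call with a gripper value outside its range is refused whole. "gripper" is the gripper command: -1 is shut, 1 is fully open, values between are in proportion, set as the call begins (left out, the last holds). The fingers move at their own pace and stop on an object; "force" is the grip in N (left out, the last holds). Time passes only in rows, so rows that do not move let the fingers close. It gives the time, the measured TCP pose, the force and the opening at its end, in the units of the state.
- manip.sense(): the state, without advancing time (a new reading comes with each control period).
- eyes.camera(name): name is "side" or "top"; returns a dict with "img" (384x512x3 uint8, red, green, blue), "range_z" (384x512 float32, m along the optical axis (not along the pixel's ray), 0 where there is no reading), "fovy" (degrees; the focal length in pixels is half the picture's height over the tangent of half this angle, whatever the lens; pixels are square), "cx", "cy" (the principal point, pixels), "k1" (the pictures are not rectified: a ray, as slopes to the right and down, at radius r is drawn at 1 + k1 r^2 times it, then the intrinsics apply), "xyz" and "orientation" of the camera in the world. Camera axes: x right, y down, z forward; pixel columns grow to the right and rows downward; lengths in m; the calibration is good to about 2 mm. A picture is of the moment at which its call begins.
- order.sign_off(): hands the job in, once; it reports no verdict.
The state is a dict: "clock": time; "joints": joint angles; "qd": joint speeds; "tau": joint torques, N m; "tcp_pos": TCP position; "tool_rot": TCP orientation; "contact_force": force on the tool from outside, world axes, zero at the start; "ft_torque": the same for the moment, N m; "finger_gap": opening from 0.0 (shut) to 1.0 (fully open).
Only numpy, scipy, OpenCV 4.12 (cv2) and the standard library are available. Lean on these libraries where they do the work, as an engineer would, in place of code of your own. Each camera call takes 0.05 s, during which the arm holds its last target. There are 200 camera calls.

## Working session

There is one attempt and no reset: what is moved stays moved. The work goes in short steps, Python scripts to look and compute and a tool call to move; the robot and the scene stay as the last step left them, time stands still between calls to the robot, and variables do not carry over. Pictures are saved under pics/ and viewed, about 8 in all and at most 12, crops included, and the job is handed in when it is done.

Besides the shell and the picture viewer there is one more tool, called after "Call:" as a command line: name --argument value ..., lists and objects as JSON in quotes. jog_arm: Moves the arm, as the interface text tells. Its arguments: {"type":"object","properties":{"plan":{"type":"array"},"gripper":{"type":"number"},"force":{"type":"number"}},"required":["plan"]}

```bash
mkdir -p pics
cat > h.py <<'E'
from bench import manip, eyes, order
import numpy as np, cv2
from scipy.spatial.transform import Rotation as R
def cam(n):
    c=eyes.camera(n); h=c["img"].shape[0]; c["f"]=h/2/np.tan(np.radians(c["fovy"])/2)
    o=np.array(c["orientation"]); c["R"]=o if o.shape==(3,3) else R.from_rotvec(o).as_matrix()
    return c
def slopes(c,uv):
    K=np.array([[c["f"],0,c["cx"]],[0,c["f"],c["cy"]],[0,0,1.]])
    return cv2.undistortPoints(np.array(uv,float).reshape(-1,1,2),K,np.array([c["k1"],0,0,0.])).reshape(-1,2)
def plane(c,uv,z):
    s=slopes(c,uv); d=np.c_[s,np.ones(len(s))]@c["R"].T; p=np.array(c["xyz"])
    return p+d*((z-p[2])/d[:,2])[:,None]
def cloud(c):
    h,w=c["range_z"].shape; u,v=np.meshgrid(np.arange(w),np.arange(h))
    s=slopes(c,np.c_[u.ravel(),v.ravel()]); r=c["range_z"].ravel()
    P=np.c_[s,np.ones(len(s))]*r[:,None]@c["R"].T+np.array(c["xyz"]); P[r==0]=np.nan
    return P.reshape(h,w,3)
E
python3 - <<'E'
from h import *
print(manip.sense())
for n in("top","side"):
    c=cam(n); cv2.imwrite(f"pics/{n}0.png",c["img"][...,::-1]); np.save(f"{n}0.npy",cloud(c))
    print(n,c["xyz"],c["orientation"],c["fovy"],c["cx"],c["cy"],c["k1"],(c["range_z"]>0).mean())
E
```

```text
{'clock': 0.0, 'joints': array([-1.24302322e+00,  3.20296980e-01,  1.56569540e+00, -3.56017822e-06,
        1.25741413e+00, -2.00012017e-02]), 'qd': array([-7.20933799e-05, -8.88109570e-04,  9.90106208e-04,  1.70821914e-03,
       -1.05455097e-04, -1.10109412e-03]), 'tau': array([ 3.14992467e-04, -4.12460446e+01, -2.31974477e+01,  7.26645696e-02,
        4.57940879e-02, -1.53437518e-04]), 'tcp_pos': array([ 0.19577754, -0.54003332,  0.18411107]), 'tool_rot': array([-2.57140362e+00,  1.80298990e+00,  2.30204350e-03]), 'contact_force': array([-0.15590732,  1.01164688, -0.27724266]), 'ft_torque': array([-0.00224508,  0.01479077, -0.03821145]), 'finger_gap': 1.0020607366831646}
top [ 0.48052713 -0.02176586  1.18146596] [-2.15758906  2.1783163  -0.14689946] 54.19059137831121 257.2301054363675 194.44641385249835 -0.05185049929580201 0.995819091796875
side [0.05816281 0.50022748 0.81016768] [-1.0207317   2.40492602 -1.09546979] 52.28491922227266 258.0176796360101 189.15894298735813 -0.13198877359764077 0.9957326253255209
```

View pics/top0.png

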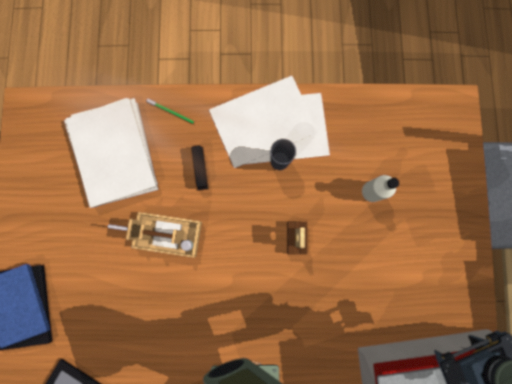

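View pics/side0.png

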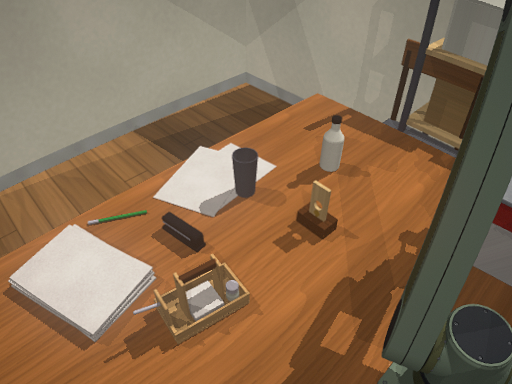

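The top view shows the caddy at about (165,235) with its peg pointing left to about (93,225), and the stand with paddle at (297,238). The tumbler is at (283,153), the flask at (380,188) and the stapler at (199,167). The side view agrees.

Run:
```python
from h import *
T=np.load("top0.npy"); S=np.load("side0.npy")
def box(P,lo,hi): 
    P=P.reshape(-1,3); P=P[~np.isnan(P).any(1)]; return P[((P>lo)&(P<hi)).all(1)]
def rect(P,t):
    r=cv2.minAreaRect((P[:,:2]*1000).astype(np.float32)); print(t,len(P),np.round(r[0],1),np.round(r[1],1),round(r[2],1),"med",np.round(np.median(P,0)*1000,1),"zmax",P[:,2].max().round(4))
for n,(u,v) in dict(caddy=(165,235),stand=(297,238),tumb=(283,153),flask=(380,188),stap=(199,167)).items(): print(n,T[v,u].round(3))
cs=T[238,297]; cc=T[235,165]; B=np.array([.12,.13,0])
for nm,P in(("top",T),("side",S)):
    a=[cs[0]-.1,cs[1]-.1]; b=[cs[0]+.1,cs[1]+.1]
    rect(box(P,a+[.03],b+[.046]),nm+" stand top"); 
    rect(box(P,a+[.055],b+[.2]),nm+" paddle")
    rect(box(P,a+[.13],b+[.2]),nm+" paddle top")
    a=[cc[0]-.13,cc[1]-.15]; b=[cc[0]+.1,cc[1]+.2]
    rect(box(P,a+[.036],b+[.046]),nm+" caddy rim")
    rect(box(P,a+[.125],b+[.16]),nm+" bar")
    Q=box(P,a+[.08],b+[.12]); Q=Q[Q[:,1]>cc[1]+.075]; rect(Q,nm+" peg+board")
    print(np.round(Q[np.argsort(-Q[:,1])][:8]*1000))
```

```text
caddy [0.494 0.216 0.141]
stand [ 0.483 -0.158  0.063]
tumb [ 0.753 -0.126  0.01 ]
flask [ 0.621 -0.389  0.136]
stap [0.701 0.136 0.05 ]
top stand top 491 [ 483.9 -162.5] [58.8 99.8] 88.7 med [ 482.3 -154.6   39.4] zmax 0.0456
top paddle 155 [ 484.  -161.8] [11.8 53.2] 88.8 med [ 484.9 -158.7  142.2] zmax 0.151
top paddle top 99 [ 483.6 -162.5] [10.3 52.5] 88.6 med [ 484.9 -161.6  146.2] zmax 0.151
top caddy rim 431 [497.2 236.9] [193.6 110.8] 81.1 med [488.7 224.7  41.2] zmax 0.046
top bar 272 [497.8 236.9] [98.9 39. ] 81.2 med [497.1 235.9 142.7] zmax 0.1487
top peg+board 170 [506.5 347.1] [53.9 67.9] 15.0 med [515.5 326.8 105.1] zmax 0.1128
[[524. 386. 111.]
 [521. 386. 111.]
 [518. 385. 113.]
 [518. 384. 109.]
 [524. 383. 112.]
 [524. 383. 105.]
 [521. 383. 113.]
 [521. 381. 108.]]
side stand top 468 [ 485.9 -161.1] [ 62.5 101. ] 89.8 med [ 472.2 -150.9   38.7] zmax 0.0455
side paddle 501 [ 485.5 -162.4] [13.9 57.5] 89.4 med [ 482.3 -158.8  110.5] zmax 0.1489
side paddle top 139 [ 485.1 -162.4] [13.2 56.6] 88.5 med [ 483.  -159.4  142.7] zmax 0.1489
side caddy rim 705 [499.1 234.2] [192.6 113.7] 80.7 med [464.6 223.5  40.9] zmax 0.0458
side bar 533 [498.9 234.4] [98.1 40.3] 81.3 med [496.  236.1 142.3] zmax 0.1465
side peg+board 240 [525.1 342.4] [69.4 55.7] 55.2 med [516.  331.5 105.3] zmax 0.1132
[[523. 386. 109.]
 [521. 385. 107.]
 [523. 385. 112.]
 [521. 385. 111.]
 [525. 384. 112.]
 [522. 384. 112.]
 [520. 383. 110.]
 [524. 382. 111.]]
```

Call:
jog_arm --plan '[{"twist": 0.123},{"twist": 0.123},{"twist": 0.124},{"x": -24,"y": -17.5},{"x": -24,"y": -17.5},{"x": -24,"y": -17.5},{"x": -24,"y": -17.5},{"x": -24,"y": -17.5},{"x": -24,"y": -17.5},{"x": -24,"y": -17.5},{"x": -24,"y": -17.5},{"x": -24,"y": -17.5},{"x": -24,"y": -17.5},{"x": -24,"y": -17.5},{"x": -24,"y": -17.5},{"x": -24,"y": -17.5},{"x": -24,"y": -17.5},{"x": -24,"y": -17.5},{"x": -24,"y": -17.5}]' --gripper 1 --force 25

```text
$.plan[0]: bad value
```

```bash
cat > d.py <<'E'
# python3 d.py x y z yawdeg : remaining move in tool axes (after the twist), mm
import sys; from h import *
s=manip.sense(); x,y,z,w=map(float,sys.argv[1:5])
M=R.from_rotvec(s["tool_rot"]).as_matrix(); a=np.degrees(np.arctan2(M[1,0],M[0,0]))
t=(a-w+180)%360-180
M=M@R.from_euler("z",t,degrees=True).as_matrix()
print("t",round(s["clock"],2),"tcp",np.round(s["tcp_pos"]*1000,1),"yaw",a.round(2),"tilt",np.round(M[:,2],3),"F",np.round(s["contact_force"],1),"gap",round(s["finger_gap"]*91,1),"q",s["joints"].round(2))
print("twist",np.radians(t).round(4),"delta",np.round(M.T@(np.array([x,y,z])-s["tcp_pos"]*1000),1))
E
python3 d.py 484.5 -162.3 112 -91.3
```

```text
t 0.1 tcp [ 195.8 -540.1  184.2] yaw -70.07 tilt [-0.001  0.001 -1.   ] F [ 0.9  0.7 -0.4] gap 91.2 q [-1.24  0.32  1.57 -0.    1.26 -0.02]
twist 0.3705 delta [-384.2 -280.1   72.6]
```

All four fields seem to be needed in each row.

Call:
jog_arm --plan '[{"x": 0,"y": 0,"z": 0,"twist": 0.123},{"x": 0,"y": 0,"z": 0,"twist": 0.123},{"x": 0,"y": 0,"z": 0,"twist": 0.124},{"x": -24,"y": -17.5,"z": 0,"twist": 0},{"x": -24,"y": -17.5,"z": 0,"twist": 0},{"x": -24,"y": -17.5,"z": 0,"twist": 0},{"x": -24,"y": -17.5,"z": 0,"twist": 0},{"x": -24,"y": -17.5,"z": 0,"twist": 0},{"x": -24,"y": -17.5,"z": 0,"twist": 0},{"x": -24,"y": -17.5,"z": 0,"twist": 0},{"x": -24,"y": -17.5,"z": 0,"twist": 0},{"x": -24,"y": -17.5,"z": 0,"twist": 0},{"x": -24,"y": -17.5,"z": 0,"twist": 0},{"x": -24,"y": -17.5,"z": 0,"twist": 0},{"x": -24,"y": -17.5,"z": 0,"twist": 0},{"x": -24,"y": -17.5,"z": 0,"twist": 0},{"x": -24,"y": -17.5,"z": 0,"twist": 0},{"x": -24,"y": -17.5,"z": 0,"twist": 0},{"x": -24,"y": -17.5,"z": 0,"twist": 0}]' --gripper 1 --force 25

```text
clock: 1.68
tcp_pos: [0.4848, -0.1615, 0.1847]
tool_rot: [2.196, -2.246, -0.001]
contact_force: [-0.4, 0.6, 0.1]
finger_gap: 1.0
```

```bash
python3 d.py 484.5 -162.3 112 -91.3
```

```text
t 1.68 tcp [ 484.8 -161.5  184.7] yaw -91.27 tilt [-0.001  0.    -1.   ] F [-0.4  0.6  0.1] gap 91.0 q [-0.34  0.22  1.71 -0.    1.22  1.25]
twist 0.0006 delta [ 0.8  0.3 72.7]
```

Call:
jog_arm --plan '[{"x": 0.8,"y": 0,"z": 18,"twist": 0},{"x": 0,"y": 0,"z": 18,"twist": 0},{"x": 0,"y": 0,"z": 18,"twist": 0},{"x": 0,"y": 0,"z": 18,"twist": 0},{"x": 0,"y": 0,"z": 0,"twist": 0}]'

```text
clock: 2.1
tcp_pos: [0.4815, -0.1625, 0.1094]
tool_rot: [2.194, -2.243, -0.011]
contact_force: [-0.8, 0.1, -1.3]
finger_gap: 1.002
```

Call:
jog_arm --plan '[{"x": 0,"y": 0,"z": 0,"twist": 0},{"x": 0,"y": 0,"z": 0,"twist": 0},{"x": 0,"y": 0,"z": 0,"twist": 0},{"x": 0,"y": 0,"z": 0,"twist": 0},{"x": 0,"y": 0,"z": 0,"twist": 0},{"x": 0,"y": 0,"z": 0,"twist": 0},{"x": 0,"y": 0,"z": 0,"twist": 0},{"x": 0,"y": 0,"z": 0,"twist": 0},{"x": 0,"y": 0,"z": 0,"twist": 0},{"x": 0,"y": 0,"z": 0,"twist": 0}]' --gripper -1 --force 20

```text
clock: 2.93
tcp_pos: [0.4844, -0.1637, 0.113]
tool_rot: [2.197, -2.246, 0.0]
contact_force: [0.1, -0.0, 0.4]
finger_gap: 0.301
```

```bash
python3 d.py 484.5 -162.3 275 -91.3
```

```text
t 2.93 tcp [ 484.4 -163.7  113. ] yaw -91.27 tilt [ 0. -0. -1.] F [ 0.1 -0.   0.4] gap 27.4 q [-0.35  0.28  1.82 -0.    1.04  1.24]
twist 0.0005 delta [  -1.4   -0.  -162. ]
```

Call:
jog_arm --plan '[{"x": 0,"y": 0,"z": 0,"twist": 0},{"x": 0,"y": 0,"z": 0,"twist": 0},{"x": 0,"y": 0,"z": 0,"twist": 0},{"x": 0,"y": 0,"z": 0,"twist": 0},{"x": 0,"y": 0,"z": 0,"twist": 0}]'

```text
clock: 3.35
tcp_pos: [0.4844, -0.1637, 0.1129]
tool_rot: [2.197, -2.246, 0.0]
contact_force: [-0.4, 0.5, -0.2]
finger_gap: 0.104
```

```bash
python3 d.py 484.5 -162.3 275 -91.3
```

```text
t 3.35 tcp [ 484.4 -163.7  112.9] yaw -91.27 tilt [-0. -0. -1.] F [-0.4  0.5 -0.2] gap 9.4 q [-0.35  0.28  1.82 -0.    1.04  1.24]
twist 0.0005 delta [  -1.4   -0.  -162.1]
```

Call:
jog_arm --plan '[{"x": 0,"y": 0,"z": 0,"twist": 0},{"x": 0,"y": 0,"z": -6,"twist": 0},{"x": 0,"y": 0,"z": -10,"twist": 0},{"x": 0,"y": 0,"z": -12,"twist": 0},{"x": 0,"y": 0,"z": -16,"twist": 0},{"x": 0,"y": 0,"z": -24,"twist": 0},{"x": 0,"y": 0,"z": -30,"twist": 0},{"x": 0,"y": 0,"z": -30,"twist": 0},{"x": 0,"y": 0,"z": -24,"twist": 0},{"x": 0,"y": 0,"z": -10,"twist": 0},{"x": 0,"y": 0,"z": 0,"twist": 0}]'

```text
clock: 4.27
tcp_pos: [0.4857, -0.1641, 0.2781]
tool_rot: [-2.195, 2.244, -0.009]
contact_force: [0.9, -0.4, -1.4]
finger_gap: 0.106
```

```bash
python3 d.py 527.5 425 275 -98.9
python3 - <<'E'
from h import *
c=cam("side"); P=cloud(c); np.save("side1.npy",P)
Q=P.reshape(-1,3); Q=Q[(abs(Q[:,0]-.484)<.06)&(abs(Q[:,1]+.163)<.05)&(Q[:,2]>.1)&(Q[:,2]<.27)]
print(np.nanmin(Q[:,2]),np.nanmedian(Q,0))
cv2.imwrite("pics/side1.png",cv2.resize(c["img"][60:300,180:440,::-1],None,fx=2.5,fy=2.5))
E
```

```text
t 4.27 tcp [ 485.7 -164.1  278.1] yaw -91.27 tilt [ 0.006 -0.002 -1.   ] F [ 0.9 -0.4 -1.4] gap 9.6 q [-0.35  0.17  1.53 -0.    1.43  1.24]
twist 0.1331 delta [-588.5   49.9    2. ]
0.1757707059667749 [ 0.48348528 -0.15938434  0.22200293]
```

View pics/side1.png

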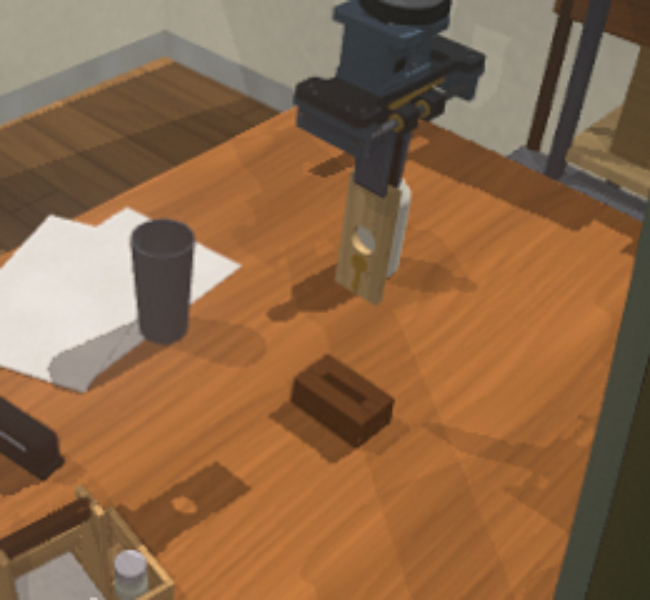

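The crop shows the paddle held upright, clear of the stand at (340,400). Its eye is at (362,242), about 32 mm below the TCP.

Call:
jog_arm --plan '[{"x": -10,"y": 0,"z": 0,"twist": 0.067},{"x": -20,"y": 0,"z": 0,"twist": 0.066},{"x": -31,"y": 2.8,"z": 0,"twist": 0},{"x": -33,"y": 2.8,"z": 0,"twist": 0},{"x": -33,"y": 2.8,"z": 0,"twist": 0},{"x": -33,"y": 2.8,"z": 0,"twist": 0},{"x": -33,"y": 2.8,"z": 0,"twist": 0},{"x": -33,"y": 2.8,"z": 0,"twist": 0},{"x": -33,"y": 2.8,"z": 0,"twist": 0},{"x": -33,"y": 2.8,"z": 0,"twist": 0},{"x": -33,"y": 2.8,"z": 0,"twist": 0},{"x": -33,"y": 2.8,"z": 0,"twist": 0},{"x": -33,"y": 2.8,"z": 0,"twist": 0},{"x": -33,"y": 2.8,"z": 0,"twist": 0},{"x": -33,"y": 2.8,"z": 0,"twist": 0},{"x": -33,"y": 2.8,"z": 0,"twist": 0},{"x": -33,"y": 2.8,"z": 0,"twist": 0},{"x": -30,"y": 2.8,"z": 0,"twist": 0},{"x": -24,"y": 2.8,"z": 0,"twist": 0},{"x": -12,"y": 2.3,"z": 0,"twist": 0}]'

```text
clock: 5.98
tcp_pos: [0.5224, 0.4286, 0.2712]
tool_rot: [2.042, -2.381, -0.002]
contact_force: [-0.5, -0.5, -1.5]
finger_gap: 0.106
```

Call:
jog_arm --plan '[{"x": 0,"y": 0,"z": 0,"twist": 0},{"x": 0,"y": 0,"z": 0,"twist": 0},{"x": 0,"y": 0,"z": 0,"twist": 0}]'

```text
clock: 6.23
tcp_pos: [0.5235, 0.4246, 0.2744]
tool_rot: [2.04, -2.387, 0.001]
contact_force: [-0.2, -0.1, -1.5]
finger_gap: 0.109
```

```bash
python3 d.py 527.5 425 138 -98.9
```

```text
t 6.23 tcp [523.5 424.6 274.4] yaw -98.95 tilt [-0.001 -0.002 -1.   ] F [-0.2 -0.1 -1.5] gap 9.9 q [ 0.66  0.45  1.14 -0.    1.55  2.39]
twist -0.0009 delta [ -1.3  -4.  136.4]
```

Call:
jog_arm --plan '[{"x": -1.3,"y": -4,"z": 20,"twist": 0},{"x": 0,"y": 0,"z": 30,"twist": 0},{"x": 0,"y": 0,"z": 30,"twist": 0},{"x": 0,"y": 0,"z": 30,"twist": 0},{"x": 0,"y": 0,"z": 19,"twist": 0},{"x": 0,"y": 0,"z": 8,"twist": 0},{"x": 0,"y": 0,"z": 0,"twist": 0},{"x": 0,"y": 0,"z": 0,"twist": 0},{"x": 0,"y": 0,"z": 0,"twist": 0}]'

```text
clock: 6.98
tcp_pos: [0.5289, 0.4271, 0.1402]
tool_rot: [-2.039, 2.385, -0.001]
contact_force: [-0.3, -0.8, -1.0]
finger_gap: 0.108
```

```bash
python3 d.py 519.2 360.5 137 -98.9
python3 - <<'E'
from h import *
c=cam("side"); P=cloud(c)
Q=P.reshape(-1,3); u=np.array([.1547,.988]); n=np.array([.988,-.1547]); d=Q[:,:2]-[.4985,.2355]; s=d@u*1000; t=d@n*1000; z=Q[:,2]*1000
m=(s>170)&(s<210)&(abs(t)<50)&(z>20)&(z<98); print("paddle s",np.median(s[m]),"t",np.percentile(t[m],[1,50,99]),"zmin",z[m].min())
m=(s>102)&(s<165)&(abs(t)<20)&(z>85)&(z<125); print("peg t",np.median(t[m]),"smax",s[m].max(),"zmax",z[m].max())
cv2.imwrite("pics/side2.png",cv2.resize(c["img"][180:372,40:296,::-1],None,fx=3,fy=3))
E
```

```text
t 6.98 tcp [528.9 427.1 140.2] yaw -98.93 tilt [ 0.003  0.002 -1.   ] F [-0.3 -0.8 -1. ] gap 9.9 q [ 0.66  0.51  1.37 -0.    1.26  2.39]
twist -0.0005 delta [67.3 -0.7  3.1]
paddle s 193.76061638531644 t [-26.84791175 -24.93288558   6.77667622] zmin 39.31517586833033
peg t -0.2599735894387758 smax 152.54370692286096 zmax 113.48673572149038
```

View pics/side2.png

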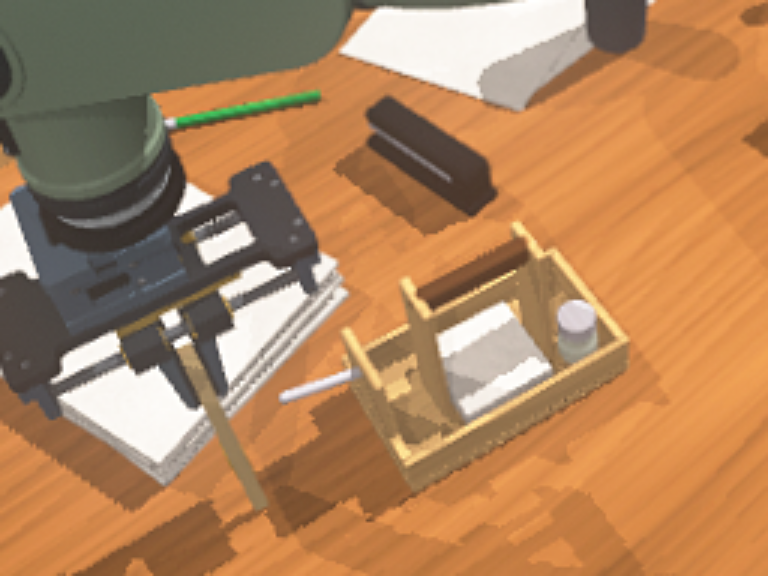

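The paddle, edge-on at (225,430), is lined up with the peg tip at (285,397), and the lateral offset is below 1 mm. I'll thread it on slowly.

Call:
jog_arm --plan '[{"x": 4,"y": 0.2,"z": 0,"twist": 0},{"x": 6,"y": 0.2,"z": 0,"twist": 0},{"x": 6,"y": 0.2,"z": 0,"twist": 0},{"x": 6,"y": 0,"z": 0,"twist": 0},{"x": 6,"y": 0,"z": 0,"twist": 0},{"x": 6,"y": 0,"z": 0,"twist": 0},{"x": 6,"y": 0,"z": 0.5,"twist": 0},{"x": 6,"y": 0,"z": 0.5,"twist": 0},{"x": 5,"y": 0,"z": 1,"twist": 0},{"x": 0,"y": 0,"z": 0,"twist": 0},{"x": 0,"y": 0,"z": 0,"twist": 0}]'

```text
clock: 7.95
tcp_pos: [0.5192, 0.3763, 0.1359]
tool_rot: [2.042, -2.387, -0.0]
contact_force: [-0.6, -0.3, -0.3]
finger_gap: 0.11
```

```bash
python3 d.py 518.0 360.0 124 -98.9
python3 - <<'E'
from h import *
c=cam("side"); P=cloud(c)
Q=P.reshape(-1,3); u=np.array([.1547,.988]); n=np.array([.988,-.1547]); d=Q[:,:2]-[.4985,.2355]; s=d@u*1000; t=d@n*1000; z=Q[:,2]*1000
m=(abs(t)<8)&(s>138)&(s<165)&(z>90)&(z<120); print("peg",m.sum(),np.median(t[m]),s[m].max())
m=(s>40)&(s<50)&(abs(t)<25)&(z>100)&(z<150); print("upright t",t[m].min(),t[m].max(),"s",np.median(s[m]))
cv2.imwrite("pics/side3.png",cv2.resize(c["img"][200:360,80:280,::-1],None,fx=3.5,fy=3.5))
E
```

```text
t 7.95 tcp [519.2 376.3 135.9] yaw -98.92 tilt [-0.  0. -1.] F [-0.6 -0.3 -0.3] gap 10.0 q [0.61 0.46 1.48 0.   1.21 2.34]
twist -0.0003 delta [16.3 -1.3 11.9]
peg 15 0.8982441980474182 152.4251086352898
upright t -20.82735590282028 20.07779010748155 s 46.38057810288032
```

View pics/side3.png

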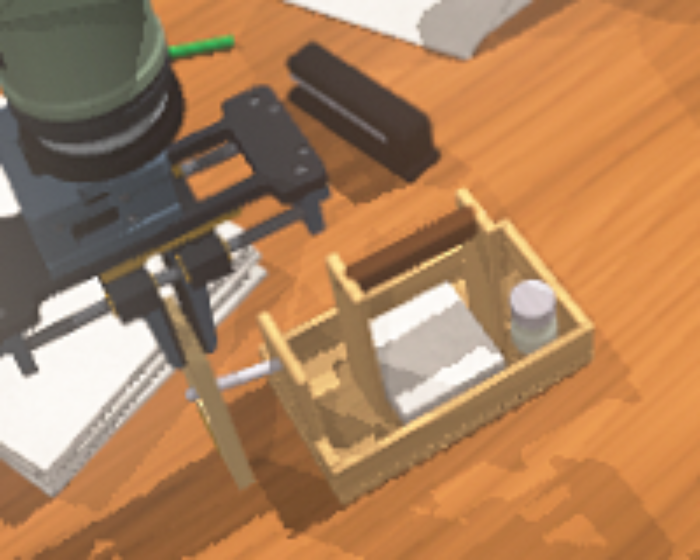

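The peg tip at (190,395) pokes through the eye. I'll move in to mid-peg and lower onto it.

Call:
jog_arm --plan '[{"x": 6,"y": -1,"z": 1,"twist": 0},{"x": 6,"y": 0,"z": 1,"twist": 0},{"x": 4,"y": 0,"z": 1,"twist": 0},{"x": 0,"y": 0,"z": 2,"twist": 0},{"x": 0,"y": 0,"z": 2,"twist": 0},{"x": 0,"y": 0,"z": 2,"twist": 0},{"x": 0,"y": 0,"z": 1,"twist": 0},{"x": 0,"y": 0,"z": 0,"twist": 0},{"x": 0,"y": 0,"z": 0,"twist": 0},{"x": 0,"y": 0,"z": 0,"twist": 0}]'

```text
clock: 8.83
tcp_pos: [0.5178, 0.3608, 0.1259]
tool_rot: [-2.043, 2.387, -0.0]
contact_force: [0.2, -0.3, -0.7]
finger_gap: 0.105
```

```bash
python3 d.py 518.0 360.0 124 -98.9
```

```text
t 8.83 tcp [517.8 360.8 125.9] yaw -98.89 tilt [ 0.  0. -1.] F [ 0.2 -0.3 -0.7] gap 9.5 q [ 0.59  0.45  1.52 -0.    1.18  2.32]
twist 0.0003 delta [ 0.8 -0.3  1.9]
```

Call:
jog_arm --plan '[{"x": 0,"y": 0,"z": 1,"twist": 0},{"x": 0,"y": 0,"z": 0.5,"twist": 0},{"x": 0,"y": 0,"z": 0.5,"twist": 0},{"x": 0,"y": 0,"z": 0,"twist": 0},{"x": 0,"y": 0,"z": 0,"twist": 0},{"x": 0,"y": 0,"z": 0,"twist": 0}]'

```text
clock: 9.33
tcp_pos: [0.518, 0.3609, 0.1246]
tool_rot: [-2.042, 2.386, -0.0]
contact_force: [-0.9, -0.5, 5.4]
finger_gap: 0.104
```

```bash
python3 d.py 518.0 360.0 123 -98.9
```

```text
t 9.33 tcp [518.  360.9 124.6] yaw -98.89 tilt [ 0.001  0.001 -1.   ] F [-0.9 -0.5  5.4] gap 9.4 q [ 0.59  0.45  1.52 -0.    1.17  2.32]
twist 0.0002 delta [ 0.8 -0.1  1.6]
```

Contact at 5 N. I'll ease off by about 0.5 mm and open partway.

Call:
jog_arm --plan '[{"x": 0,"y": 0,"z": -0.5,"twist": 0}]'

```text
clock: 9.42
tcp_pos: [0.518, 0.3608, 0.1248]
tool_rot: [-2.042, 2.386, -0.0]
contact_force: [-0.4, 0.9, 2.9]
finger_gap: 0.104
```

Call:
jog_arm --plan '[{"x": 0,"y": 0,"z": 0,"twist": 0},{"x": 0,"y": 0,"z": 0,"twist": 0},{"x": 0,"y": 0,"z": 0,"twist": 0},{"x": 0,"y": 0,"z": 0,"twist": 0},{"x": 0,"y": 0,"z": 0,"twist": 0},{"x": 0,"y": 0,"z": 0,"twist": 0}]' --gripper -0.1

```text
clock: 9.92
tcp_pos: [0.5177, 0.3606, 0.1242]
tool_rot: [2.042, -2.387, 0.0]
contact_force: [-0.0, -0.4, 0.6]
finger_gap: 0.448
```

```bash
python3 d.py 518.0 360.0 230 -98.9
python3 - <<'E'
from h import *
c=cam("side"); cv2.imwrite("pics/side4.png",cv2.resize(c["img"][200:360,80:280,::-1],None,fx=3.5,fy=3.5))
E
```

```text
t 9.92 tcp [517.7 360.6 124.2] yaw -98.89 tilt [-0. -0. -1.] F [-0.  -0.4  0.6] gap 40.8 q [ 0.59  0.45  1.52 -0.    1.17  2.32]
twist 0.0001 delta [   0.5   -0.4 -105.8]
```

View pics/side4.png

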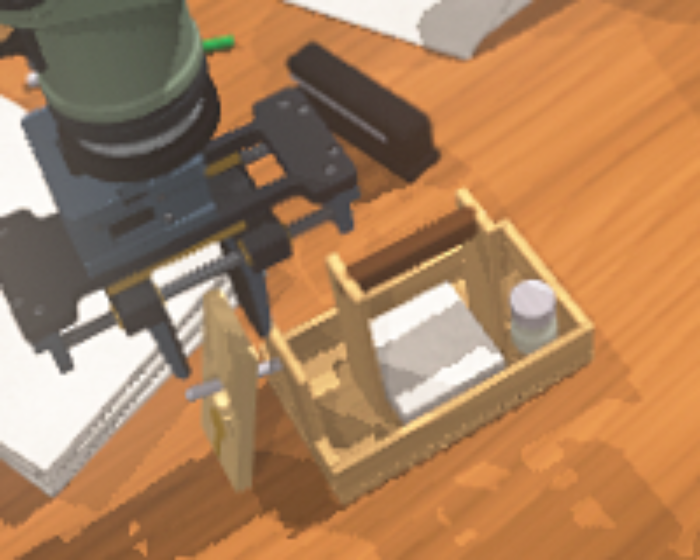

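The paddle hangs on the peg at (230,390), free of the fingers. I'll raise the gripper straight up.

Call:
jog_arm --plan '[{"x": 0,"y": 0,"z": -5,"twist": 0},{"x": 0,"y": 0,"z": -10,"twist": 0},{"x": 0,"y": 0,"z": -15,"twist": 0},{"x": 0,"y": 0,"z": -20,"twist": 0},{"x": 0,"y": 0,"z": -25,"twist": 0},{"x": 0,"y": 0,"z": -25,"twist": 0},{"x": 0,"y": 0,"z": -15,"twist": 0},{"x": 0,"y": 0,"z": 0,"twist": 0},{"x": 0,"y": 0,"z": 0,"twist": 0}]'

```text
clock: 10.72
tcp_pos: [0.5181, 0.3609, 0.2407]
tool_rot: [-2.041, 2.385, -0.001]
contact_force: [-0.3, -0.4, -0.8]
finger_gap: 0.454
```

```bash
python3 d.py 499 239 235 -8.9
python3 - <<'E'
from h import *
for nm in("side","top"):
    c=cam(nm); Q=cloud(c).reshape(-1,3); u=np.array([.1547,.988]); n=np.array([.988,-.1547]); d=Q[:,:2]-[.4985,.2355]; s=d@u*1000; t=d@n*1000; z=Q[:,2]*1000
    m=(s>101)&(s<160)&(abs(t)<40)&(z>118)&(z<165); print(nm,"paddle top n",m.sum(),"s",np.median(s[m]),"t",t[m].min(),t[m].max(),"zmax",z[m].max())
    m=(s>101)&(s<160)&(abs(t)<40)&(z>15)&(z<60); print("low s",np.median(s[m]),"zmin",z[m].min())
    m=(abs(s)<60)&(abs(t)<30)&(z>130)&(z<150); print("bar",cv2.minAreaRect((Q[m,:2]*1000).astype(np.float32)))
    if nm=="side": cv2.imwrite("pics/side5.png",cv2.resize(c["img"][200:360,80:280,::-1],None,fx=3.5,fy=3.5))
E
```

```text
t 10.72 tcp [518.1 360.9 240.7] yaw -98.89 tilt [ 0.002  0.001 -1.   ] F [-0.3 -0.4 -0.8] gap 41.3 q [ 0.59  0.38  1.33 -0.    1.43  2.32]
twist -1.5706 delta [  0.  123.3   5.5]
side paddle top n 332 s 120.67975924742913 t -29.688354260009707 26.25671790757266 zmax 160.13092212570413
low s 145.5238626512495 zmin 22.986505594834505
bar ((498.47113037109375, 234.55282592773438), (98.22315979003906, 41.56734085083008), 80.80587005615234)
top paddle top n 69 s 115.06417137493499 t -29.902547002274318 23.361675406512976 zmax 158.8092074862928
low s 137.5741797173239 zmin 25.34045465766077
bar ((498.0956726074219, 237.09658813476562), (99.41285705566406, 38.96818161010742), 80.89154052734375)
```

View pics/side5.png

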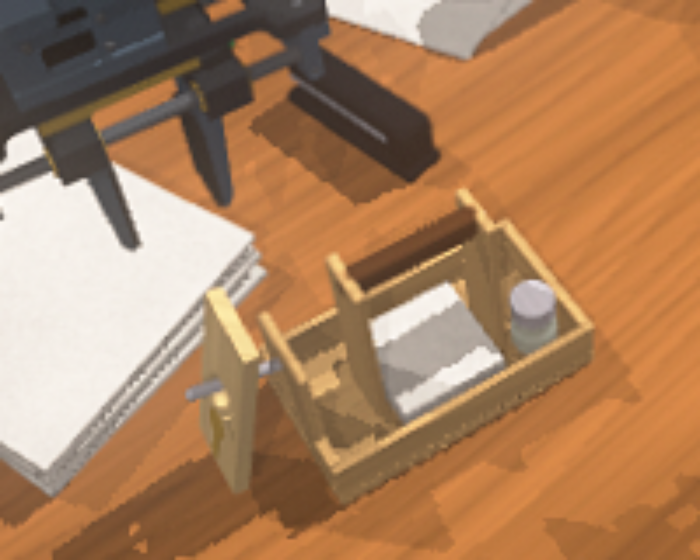

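The paddle hangs stably, tilted about 0.2 rad (square to the sloping peg), with its eye near s≈128 mm along the caddy's y. Next is the caddy bar.

Call:
jog_arm --plan '[{"x": 0,"y": 0,"z": 0,"twist": -0.121},{"x": 0,"y": 0,"z": 0,"twist": -0.121},{"x": 0,"y": 0,"z": 0,"twist": -0.121},{"x": 0,"y": 0,"z": 0,"twist": -0.121},{"x": 0,"y": 0,"z": 0,"twist": -0.121},{"x": 0,"y": 0,"z": 0,"twist": -0.121},{"x": 0,"y": 0,"z": 0,"twist": -0.121},{"x": 0,"y": 0,"z": 0,"twist": -0.121},{"x": 0,"y": 0,"z": 0,"twist": -0.121},{"x": 0,"y": 0,"z": 0,"twist": -0.121},{"x": 0,"y": 0,"z": 0,"twist": -0.121},{"x": 0,"y": 0,"z": 0,"twist": -0.121},{"x": 0,"y": 0,"z": 0,"twist": -0.119},{"x": 0,"y": 15,"z": 0,"twist": 0},{"x": 0,"y": 25,"z": 0,"twist": 0},{"x": 0,"y": 30,"z": 0,"twist": 0},{"x": 0,"y": 28,"z": 0,"twist": 0},{"x": 0,"y": 18,"z": 0,"twist": 0},{"x": 0,"y": 7,"z": 0,"twist": 0},{"x": 0,"y": 0,"z": 0,"twist": 0}]' --gripper 0.6

```text
clock: 12.48
tcp_pos: [0.4981, 0.2377, 0.2386]
tool_rot: [3.131, -0.246, -0.003]
contact_force: [0.5, -0.5, -0.3]
finger_gap: 0.798
```

```bash
python3 d.py 499 239 116 -8.9
```

```text
t 12.48 tcp [498.1 237.7 238.6] yaw -8.99 tilt [-0.002 -0.001 -1.   ] F [ 0.5 -0.5 -0.3] gap 72.6 q [ 0.42  0.26  1.52 -0.    1.37  0.58]
twist -0.0016 delta [  0.9  -1.5 122.6]
```

Call:
jog_arm --plan '[{"x": 0.5,"y": -1,"z": 12,"twist": 0},{"x": 0,"y": 0,"z": 25,"twist": 0},{"x": 0,"y": 0,"z": 25,"twist": 0},{"x": 0,"y": 0,"z": 25,"twist": 0},{"x": 0,"y": 0,"z": 20,"twist": 0},{"x": 0,"y": 0,"z": 10,"twist": 0},{"x": 0,"y": 0,"z": 5,"twist": 0},{"x": 0,"y": 0,"z": 0,"twist": 0},{"x": 0,"y": 0,"z": 0,"twist": 0},{"x": 0,"y": 0,"z": 0,"twist": 0}]'

```text
clock: 13.32
tcp_pos: [0.5003, 0.2407, 0.1187]
tool_rot: [-3.131, 0.243, -0.004]
contact_force: [0.1, -0.9, -0.5]
finger_gap: 0.801
```

```bash
python3 d.py 499 239 116 -8.9
```

```text
t 13.32 tcp [500.3 240.7 118.7] yaw -8.87 tilt [ 0.002  0.001 -1.   ] F [ 0.1 -0.9 -0.5] gap 72.9 q [0.43 0.34 1.71 0.   1.09 0.58]
twist 0.0005 delta [-1.1  1.9  2.7]
```

Call:
jog_arm --plan '[{"x": -0.8,"y": 1,"z": 1,"twist": 0},{"x": 0,"y": 0,"z": 0,"twist": 0},{"x": 0,"y": 0,"z": 0,"twist": 0},{"x": 0,"y": 0,"z": 0,"twist": 0},{"x": 0,"y": 0,"z": 0,"twist": 0},{"x": 0,"y": 0,"z": 0,"twist": 0},{"x": 0,"y": 0,"z": 0,"twist": 0},{"x": 0,"y": 0,"z": 0,"twist": 0},{"x": 0,"y": 0,"z": 0,"twist": 0},{"x": 0,"y": 0,"z": 0,"twist": 0},{"x": 0,"y": 0,"z": 0,"twist": 0},{"x": 0,"y": 0,"z": 0,"twist": 0},{"x": 0,"y": 0,"z": 0,"twist": 0},{"x": 0,"y": 0,"z": 0,"twist": 0}]' --gripper -1 --force 10

```text
clock: 14.48
tcp_pos: [0.4984, 0.2391, 0.1164]
tool_rot: [3.132, -0.243, -0.0]
contact_force: [0.2, 0.5, 0.4]
finger_gap: 0.006
```

Call:
jog_arm --plan '[{"x": 0,"y": 0,"z": 0,"twist": 0},{"x": 0,"y": 0,"z": 0,"twist": 0},{"x": 0,"y": 0,"z": 0,"twist": 0},{"x": 0,"y": 0,"z": 0,"twist": 0}]' --force 45

```text
clock: 14.82
tcp_pos: [0.4985, 0.2391, 0.1164]
tool_rot: [3.132, -0.243, 0.0]
contact_force: [-0.5, 1.1, -0.1]
finger_gap: 0.005
```

```bash
python3 d.py 499 239 216 -8.9
```

```text
t 14.82 tcp [498.5 239.1 116.4] yaw -8.88 tilt [ 0. -0. -1.] F [-0.5  1.1 -0.1] gap 0.4 q [ 0.43  0.34  1.72 -0.    1.08  0.58]
twist 0.0003 delta [  0.6   0.1 -99.6]
```

The fingers shut fully without gripping anything, so I'll look before moving again.

Run:
```python
from h import *
c=cam("side"); P=cloud(c); np.save("side6.npy",P)
d=cam("top"); a=cv2.resize(c["img"][200:360,80:280,::-1],None,fx=2.5,fy=2.5); b=cv2.resize(d["img"][150:310,60:180,::-1],None,fx=2.5,fy=2.5)
cv2.imwrite("pics/both6.png",np.hstack([a,b]))
for nm,P in(("side",P),("top",cloud(d))):
    Q=P.reshape(-1,3); u=np.array([.1547,.988]); n=np.array([.988,-.1547]); e=Q[:,:2]-[.4985,.2355]; s=e@u*1000; t=e@n*1000; z=Q[:,2]*1000
    m=(abs(t)<80)&(s>-120)&(s<120)&(z>37)&(z<46); print(nm,"rim",cv2.minAreaRect((Q[m,:2]*1000).astype(np.float32)),np.median(z[m]))
```

```text
side rim ((499.33502197265625, 234.09176635742188), (193.1361083984375, 113.5781478881836), 80.94536590576172) 41.22823149767007
top rim ((496.78839111328125, 232.9759521484375), (184.95883178710938, 110.19446563720703), 81.03567504882812) 41.474288215127885
```

View pics/both6.png

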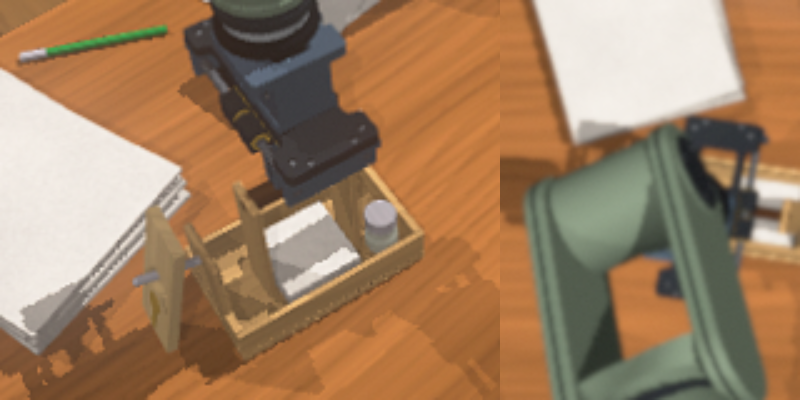

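Caddy and paddle are unmoved and the gripper sits over the bar at (265,190), but the fingertips are hidden. I'll check their position and spread from the depth data.

Run:
```python
from h import *
for nm in("side","top"):
    c=cam(nm); Q=cloud(c).reshape(-1,3); I=c["img"].reshape(-1,3).astype(int)
    u=np.array([.1547,.988]); n=np.array([.988,-.1547]); e=Q[:,:2]-[.4985,.2355]; s=e@u*1000; t=e@n*1000; z=Q[:,2]*1000
    for lo in range(110,220,8):
        m=(abs(s)<41)&(abs(t)<95)&(z>=lo)&(z<lo+8)
        blue=m&(I[:,0]<I[:,2]+8); brown=m&~blue
        f=lambda k:(k.sum(),np.round([s[k].min(),s[k].max(),t[k].min(),t[k].max()]) if k.sum() else "")
        print(nm,lo,"grey",*f(blue),"brown",*f(brown))
    if nm=="side": cv2.imwrite("pics/side7.png",cv2.resize(c["img"][235:325,150:270,::-1],None,fx=6,fy=6,interpolation=cv2.INTER_NEAREST))
```

```text
side 110 grey 0  brown 1 [ 40.  40. -18. -18.]
side 118 grey 0  brown 1 [ 41.  41. -18. -18.]
side 126 grey 0  brown 20 [ 17.  40. -18.  -3.]
side 134 grey 0  brown 34 [15. 40. -7. 18.]
side 142 grey 1 [19. 19. -9. -9.] brown 53 [ 20.  41. -10.  14.]
side 150 grey 8 [ 18.  22. -11.   3.] brown 3 [21. 21. -6.  7.]
side 158 grey 9 [ 17.  21. -11.   4.] brown 3 [21. 22.  2.  8.]
side 166 grey 7 [ 20.  22. -13.   2.] brown 5 [19. 22.  2.  8.]
side 174 grey 3 [ 21.  21. -10.   3.] brown 1 [21. 21.  6.  6.]
side 182 grey 0  brown 0 
side 190 grey 0  brown 0 
side 198 grey 0  brown 0 
side 206 grey 1 [ 16.  16. -16. -16.] brown 0 
side 214 grey 3 [ 21.  24. -25. -22.] brown 0 
top 110 grey 0  brown 0 
top 118 grey 0  brown 0 
top 126 grey 0  brown 0 
top 134 grey 0  brown 16 [-41.  -9. -20.  10.]
top 142 grey 0  brown 45 [-41. -10. -18.  16.]
top 150 grey 1 [-11. -11.  -8.  -8.] brown 2 [-11. -10.  -6.  -3.]
top 158 grey 0  brown 1 [-10. -10.  -6.  -6.]
top 166 grey 0  brown 0 
top 174 grey 0  brown 0 
top 182 grey 0  brown 0 
top 190 grey 0  brown 0 
top 198 grey 0  brown 2 [-9. -8. -6. -4.]
top 206 grey 0  brown 0 
top 214 grey 0  brown 0
```

View pics/side7.png

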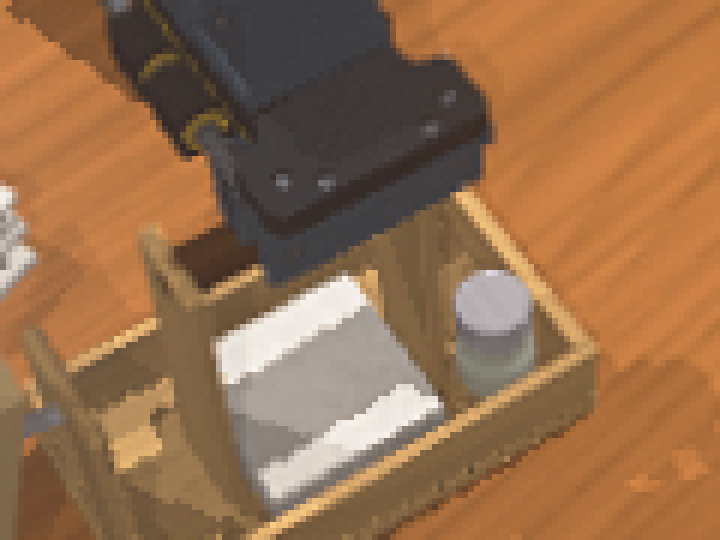

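Run:
```python
from h import *
s0=manip.sense(); print(s0["finger_gap"],s0["tcp_pos"],s0["joints"])
c=cam("side"); P=cloud(c); I=c["img"].astype(int)
u=np.array([.1547,.988]); n=np.array([.988,-.1547])
def st(p): e=p[:2]-[.4985,.2355]; return np.round([e@u*1000,e@n*1000,p[2]*1000])
for (x,y) in [(275,278),(480,185),(240,235),(225,180),(200,130),(150,55),(215,160),(230,200),(300,190),(200,255),(230,255),(250,255)]:
    r,k=235+y//6,150+x//6; print((x,y),st(P[r,k]),I[r,k])
```

```text
0.005276674308723086 [0.49844383 0.2391607  0.11642812] [ 4.26611531e-01  3.37738129e-01  1.72050812e+00 -7.70406689e-05
  1.08332574e+00  5.81607116e-01]
(275, 278) [ 41. -83. 231.] [67 68 72]
(480, 185) [-119.   67.   -0.] [182 115  64]
(240, 235) [ 22. -12. 158.] [70 68 71]
(225, 180) [ 19.   2. 171.] [54 48 44]
(200, 130) [ 35. -29. 242.] [79 71 62]
(150, 55) [ 35.   4. 244.] [77 63 44]
(215, 160) [ 37. -39. 239.] [84 74 69]
(230, 200) [ 22.  -7. 172.] [64 57 58]
(300, 190) [ 28. -85. 267.] [68 62 60]
(200, 255) [ 34.  -1. 143.] [83 56 42]
(230, 255) [ 25.  -5. 142.] [75 54 40]
(250, 255) [ 18.  -6. 138.] [72 50 36]
```

Run:
```python
from h import *
def prof(P,tcp,yaw,lab):
    a=np.radians(yaw); e=P.reshape(-1,3)*1000-tcp; X=e[:,0]*np.cos(a)+e[:,1]*np.sin(a); Y=e[:,0]*np.sin(a)-e[:,1]*np.cos(a); Z=e[:,2]
    m=(abs(X)>70)&(abs(X)<92)&(abs(Y)<42)&(Z>50)&(Z<160); print(lab,"outer body zmin above tcp",np.round(np.sort(Z[m])[:6]))
    for lo in range(-10,80,10):
        m=(abs(X)<30)&(abs(Y)<22)&(Z>=lo)&(Z<lo+10); print(lo,m.sum(),np.round([X[m].min(),X[m].max(),Y[m].min(),Y[m].max()]) if m.sum() else "")
prof(np.load("side1.npy"),[485.2,-163.7,276],-91.3,"paddle")
prof(np.load("side6.npy"),[498.4,239.1,116.4],-8.9,"now")
```

```text
paddle outer body zmin above tcp [109. 109. 110. 110. 110. 110.]
-10 52 [ -7.  -1. -22.  22.]
0 54 [ -7.  -1. -20.  21.]
10 53 [ -7.  -1. -22.  21.]
20 41 [ -9.  -3. -21.  21.]
30 59 [-15.  15. -17.  22.]
40 65 [-16.  13. -16.  19.]
50 73 [-18.  15. -17.  19.]
60 61 [-18.  19. -10.  19.]
70 54 [-18.  17.   0.  18.]
now outer body zmin above tcp [106. 107. 107. 107. 108. 108.]
-10 0 
0 1 [ -2.  -2. -19. -19.]
10 11 [ -6.  -3. -22. -12.]
20 23 [ -6.   7. -22. -12.]
30 14 [-10.   6. -18. -15.]
40 14 [-11.   8. -18. -14.]
50 13 [-11.   8. -18. -16.]
60 2 [-11.   7. -18. -17.]
70 0
```

The body sits at the same height relative to the TCP as in the paddle grasp. But in both clouds the visible fingers end about 20–30 mm above the reported TCP, so I closed just above the bar. I'll raise, open and measure the true tip offset.

Call:
jog_arm --plan '[{"x": 0,"y": 0,"z": -10,"twist": 0},{"x": 0,"y": 0,"z": -20,"twist": 0},{"x": 0,"y": 0,"z": -30,"twist": 0},{"x": 0,"y": 0,"z": -30,"twist": 0},{"x": 0,"y": 0,"z": -10,"twist": 0},{"x": 0,"y": 0,"z": 0,"twist": 0},{"x": 0,"y": 0,"z": 0,"twist": 0},{"x": 0,"y": 0,"z": 0,"twist": 0},{"x": 0,"y": 0,"z": 0,"twist": 0},{"x": 0,"y": 0,"z": 0,"twist": 0},{"x": 0,"y": 0,"z": 0,"twist": 0},{"x": 0,"y": 0,"z": 0,"twist": 0},{"x": 0,"y": 0,"z": 0,"twist": 0}]' --gripper 0.6

```text
clock: 16.15
tcp_pos: [0.4983, 0.2391, 0.216]
tool_rot: [3.132, -0.243, -0.001]
contact_force: [-0.3, -0.3, -1.0]
finger_gap: 0.802
```

```bash
python3 d.py 499 239 116 -8.9
python3 - <<'E'
from h import *
c=cam("side"); P=cloud(c); tcp=manip.sense()["tcp_pos"]*1000; g=manip.sense()["finger_gap"]*91; print(tcp,g)
a=np.radians(-8.9); e=P.reshape(-1,3)*1000-tcp; X=e[:,0]*np.cos(a)+e[:,1]*np.sin(a); Y=e[:,0]*np.sin(a)-e[:,1]*np.cos(a); Z=e[:,2]
for lo in range(-20,100,8):
    o=[]
    for sg in(-1,1):
        m=(X*sg>15)&(X*sg<65)&(abs(Y)<22)&(Z>=lo)&(Z<lo+8); o.append((m.sum(),np.round([X[m].min(),X[m].max(),Y[m].min(),Y[m].max()]) if m.sum() else ""))
    print(lo,o)
cv2.imwrite("pics/side8.png",cv2.resize(c["img"][190:340,120:290,::-1],None,fx=4,fy=4))
E
```

```text
t 16.15 tcp [498.3 239.1 216. ] yaw -8.88 tilt [-0.001 -0.    -1.   ] F [-0.3 -0.3 -1. ] gap 73.0 q [ 0.43  0.27  1.56 -0.    1.31  0.58]
twist 0.0003 delta [  0.7  -0.1 100. ]
[498.38021506 239.10734588 216.1737252 ] 72.67435120458975
-20 [(np.int64(0), ''), (np.int64(0), '')]
-12 [(np.int64(0), ''), (np.int64(0), '')]
-4 [(np.int64(0), ''), (np.int64(0), '')]
4 [(np.int64(0), ''), (np.int64(0), '')]
12 [(np.int64(0), ''), (np.int64(0), '')]
20 [(np.int64(1), array([-40., -40., -17., -17.])), (np.int64(0), '')]
28 [(np.int64(17), array([-46., -42., -17.,  18.])), (np.int64(10), array([ 36.,  43., -18., -12.]))]
36 [(np.int64(50), array([-47., -43., -17.,  17.])), (np.int64(14), array([ 36.,  43., -18., -11.]))]
44 [(np.int64(50), array([-48., -39., -17.,  17.])), (np.int64(11), array([ 36.,  45., -18., -12.]))]
52 [(np.int64(52), array([-49., -44., -18.,  18.])), (np.int64(28), array([ 33.,  45., -18.,   5.]))]
60 [(np.int64(48), array([-50., -45., -18.,  18.])), (np.int64(17), array([ 35.,  47., -17.,   2.]))]
68 [(np.int64(1), array([-50., -50.,   3.,   3.])), (np.int64(14), array([ 35.,  44., -17.,  -1.]))]
76 [(np.int64(0), ''), (np.int64(14), array([ 34.,  41., -12.,  -4.]))]
84 [(np.int64(0), ''), (np.int64(11), array([ 35.,  41., -15.,  -7.]))]
92 [(np.int64(0), ''), (np.int64(10), array([ 37.,  42., -17., -12.]))]
```

View pics/side8.png

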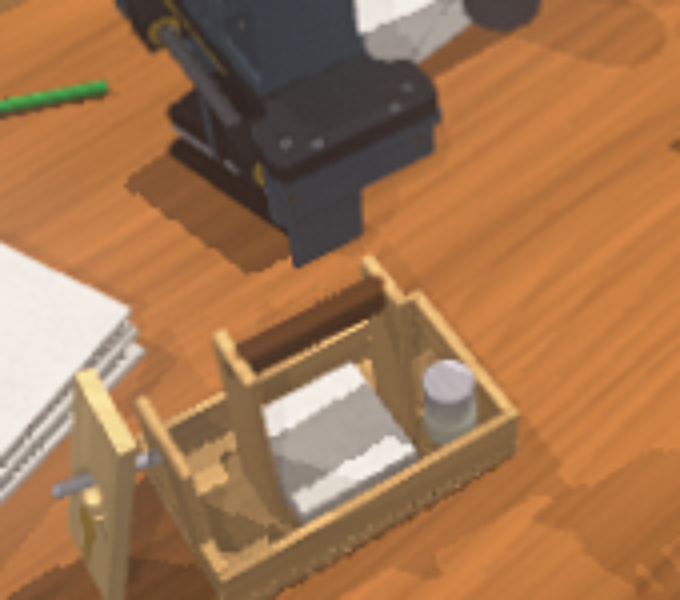

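The fingertips, at (300,262), lie about 27 mm above the reported TCP. The grasp height therefore becomes a reported z of about 89 mm.

Call:
jog_arm --plan '[{"x": 0,"y": 0,"z": 12,"twist": 0},{"x": 0,"y": 0,"z": 25,"twist": 0},{"x": 0,"y": 0,"z": 25,"twist": 0},{"x": 0,"y": 0,"z": 25,"twist": 0},{"x": 0,"y": 0,"z": 20,"twist": 0},{"x": 0,"y": 0,"z": 12,"twist": 0},{"x": 0,"y": 0,"z": 8,"twist": 0},{"x": 0,"y": 0,"z": 0,"twist": 0},{"x": 0,"y": 0,"z": 0,"twist": 0},{"x": 0,"y": 0,"z": 0,"twist": 0},{"x": 0,"y": 0,"z": 0,"twist": 0}]'

```text
clock: 17.12
tcp_pos: [0.4993, 0.2395, 0.0906]
tool_rot: [-3.131, 0.243, -0.003]
contact_force: [-0.2, 0.5, -0.7]
finger_gap: 0.8
```

Call:
jog_arm --plan '[{"x": 0,"y": 0,"z": 0,"twist": 0},{"x": 0,"y": 0,"z": 0,"twist": 0},{"x": 0,"y": 0,"z": 0,"twist": 0},{"x": 0,"y": 0,"z": 0,"twist": 0},{"x": 0,"y": 0,"z": 0,"twist": 0},{"x": 0,"y": 0,"z": 0,"twist": 0},{"x": 0,"y": 0,"z": 0,"twist": 0},{"x": 0,"y": 0,"z": 0,"twist": 0},{"x": 0,"y": 0,"z": 0,"twist": 0},{"x": 0,"y": 0,"z": 0,"twist": 0},{"x": 0,"y": 0,"z": 0,"twist": 0},{"x": 0,"y": 0,"z": 0,"twist": 0}]' --gripper -1 --force 10

```text
clock: 18.12
tcp_pos: [0.4991, 0.2391, 0.0895]
tool_rot: [-3.132, 0.243, -0.002]
contact_force: [4.1, -0.9, -0.4]
finger_gap: 0.153
```

Call:
jog_arm --plan '[{"x": 0,"y": 0,"z": 0,"twist": 0},{"x": 0,"y": 0,"z": 0,"twist": 0},{"x": 0,"y": 0,"z": 0,"twist": 0},{"x": 0,"y": 0,"z": 0,"twist": 0}]' --force 45

```text
clock: 18.45
tcp_pos: [0.4989, 0.2391, 0.0895]
tool_rot: [3.132, -0.243, 0.002]
contact_force: [3.8, -1.4, -1.1]
finger_gap: 0.149
```

```bash
python3 d.py 499 239 189 -8.9
```

```text
t 18.45 tcp [498.9 239.1  89.5] yaw -8.88 tilt [ 0.001 -0.    -1.   ] F [ 3.8 -1.4 -1.1] gap 13.6 q [ 0.43  0.36  1.76 -0.    1.02  0.58]
twist 0.0004 delta [  0.2   0.1 -99.5]
```

The bar is gripped (gap 13.6 mm). Lifting gently.

Call:
jog_arm --plan '[{"x": 0,"y": 0,"z": -1,"twist": 0},{"x": 0,"y": 0,"z": -1,"twist": 0},{"x": 0,"y": 0,"z": -2,"twist": 0},{"x": 0,"y": 0,"z": -3,"twist": 0},{"x": 0,"y": 0,"z": -4,"twist": 0},{"x": 0,"y": 0,"z": -5,"twist": 0},{"x": 0,"y": 0,"z": -5,"twist": 0},{"x": 0,"y": 0,"z": -5,"twist": 0},{"x": 0,"y": 0,"z": -5,"twist": 0},{"x": 0,"y": 0,"z": -5,"twist": 0},{"x": 0,"y": 0,"z": -4,"twist": 0},{"x": 0,"y": 0,"z": -3,"twist": 0},{"x": 0,"y": 0,"z": -2,"twist": 0},{"x": 0,"y": 0,"z": 0,"twist": 0},{"x": 0,"y": 0,"z": 0,"twist": 0}]'

```text
clock: 19.7
tcp_pos: [0.4984, 0.2391, 0.1344]
tool_rot: [3.132, -0.243, -0.0]
contact_force: [-0.0, -0.1, -8.0]
finger_gap: 0.15
```

```bash
python3 d.py 499 239 190 -8.9
cat > chk.py <<'E'
from h import *
c=cam("side"); P=cloud(c); tz=manip.sense()["tcp_pos"][2]*1000-89.5
Q=P.reshape(-1,3); u=np.array([.1547,.988]); n=np.array([.988,-.1547]); e=Q[:,:2]-[.4985,.2355]; s=e@u*1000; t=e@n*1000; z=Q[:,2]*1000-tz
print("lift",tz)
for a in(-85,-60,60,85):
    m=(abs(s-a)<12)&(t<-45)&(t>-62)&(z>30)&(z<55); print("rim near side s",a,"z above caddy base",np.percentile(z[m],95).round(1) if m.sum() else None)
for k,(lo,hi) in dict(up=(118,165),low=(15,60)).items():
    m=(s>104)&(s<165)&(abs(t)<45)&(z>lo)&(z<hi); print("paddle",k,m.sum(),"s",np.median(s[m]).round(1),"z",z[m].min().round(1),z[m].max().round(1))
m=(abs(s+75)<30)&(abs(t)<50)&(z>55)&(z<95); print("jar",m.sum(),np.round(np.median(s[m])),np.round(z[m].max()))
cv2.imwrite("pics/chk.png",cv2.resize(c["img"][130:340,60:310,::-1],None,fx=2.8,fy=2.8))
E
python3 chk.py
```

```text
t 19.7 tcp [498.4 239.1 134.4] yaw -8.88 tilt [-0. -0. -1.] F [-0.  -0.1 -8. ] gap 13.7 q [ 0.43  0.32  1.69 -0.    1.12  0.58]
twist 0.0003 delta [  0.6  -0.  -55.6]
lift 44.67066778852151
rim near side s -85 z above caddy base 42.9
rim near side s -60 z above caddy base 42.4
rim near side s 60 z above caddy base 43.9
rim near side s 85 z above caddy base 43.3
paddle up 367 s 120.4 z 118.1 162.1
paddle low 155 s 144.9 z 22.4 59.7
jar 150 -67.0 95.0
```

The caddy is level with everything in place. I'll lift 56 mm more.

Call:
jog_arm --plan '[{"x": 0,"y": 0,"z": -1,"twist": 0},{"x": 0,"y": 0,"z": -2,"twist": 0},{"x": 0,"y": 0,"z": -3,"twist": 0},{"x": 0,"y": 0,"z": -4,"twist": 0},{"x": 0,"y": 0,"z": -5,"twist": 0},{"x": 0,"y": 0,"z": -6,"twist": 0},{"x": 0,"y": 0,"z": -6,"twist": 0},{"x": 0,"y": 0,"z": -6,"twist": 0},{"x": 0,"y": 0,"z": -6,"twist": 0},{"x": 0,"y": 0,"z": -6,"twist": 0},{"x": 0,"y": 0,"z": -5,"twist": 0},{"x": 0,"y": 0,"z": -3,"twist": 0},{"x": 0,"y": 0,"z": -2,"twist": 0},{"x": 0,"y": 0,"z": -1,"twist": 0},{"x": 0,"y": 0,"z": 0,"twist": 0},{"x": 0,"y": 0,"z": 0,"twist": 0},{"x": 0,"y": 0,"z": 0,"twist": 0},{"x": 0,"y": 0,"z": 0,"twist": 0},{"x": 0,"y": 0,"z": 0,"twist": 0},{"x": 0,"y": 0,"z": 0,"twist": 0}]'

```text
clock: 21.42
tcp_pos: [0.4984, 0.2391, 0.1903]
tool_rot: [3.132, -0.243, -0.0]
contact_force: [0.3, 0.6, -7.6]
finger_gap: 0.152
```

```bash
python3 d.py 499 239 190 -8.9; python3 chk.py
```

```text
t 21.42 tcp [498.4 239.1 190.3] yaw -8.88 tilt [-0. -0. -1.] F [ 0.3  0.6 -7.6] gap 13.9 q [ 0.43  0.28  1.61 -0.    1.25  0.58]
twist 0.0003 delta [0.6 0.  0.3]
lift 100.80101130766101
rim near side s -85 z above caddy base 43.5
rim near side s -60 z above caddy base 43.5
rim near side s 60 z above caddy base 42.9
rim near side s 85 z above caddy base 43.3
paddle up 402 s 120.3 z 118.2 160.7
paddle low 173 s 144.5 z 21.8 59.9
jar 158 -67.0 95.0
```

View pics/chk.png

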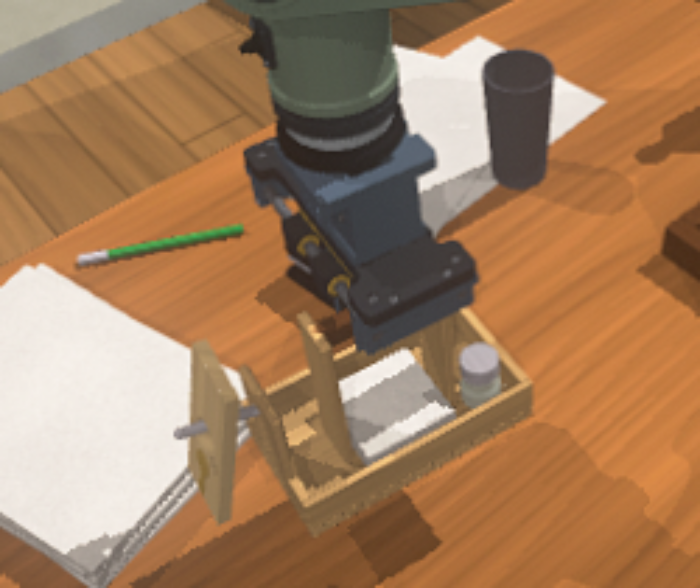

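The caddy is held level about 101 mm up. The paddle hangs on the peg at (215,430) and the jar is in the tray at (480,370). Handing in.

```bash
python3 -c "
from bench import order
print(order.sign_off())"
```

```text
the job is handed in; nothing more can be done
None
```

The paddle is hanging on the caddy's peg, and the arm is holding the caddy by its bar, level and about 101 mm above the table. I handed the job in at about 21.5 s of the 61 s allowed; no verdict is reported.

**Last checks:**
- **Level and load:** the rim height agreed within 1 mm along the caddy. The wrist carries about 7.6 N, which fits the caddy with paddle and jar. The gripper gap is 13.9 mm on the 14 mm bar.
- **Paddle:** it leans about 0.2 rad, square to the sloping peg. Its eye is near mid-peg, and it did not shift during the lift.
- **Pin jar:** it is still standing in the tray.
- **Bystanders:** I never touched them. The tumbler is in the last picture; the stapler and flask were not re-measured at the end.

**What went wrong:** my first grasp of the bar closed on air just above it. The fingertips turned out to sit about 27 mm above the reported TCP. I measured that offset in the depth image and regrasped lower. The paddle grasp had the same offset, so it pinched the paddle only near its top edge, but it held.

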